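# Dock three macro pads in an even row and plug in their radio dongle

### The job

Set up the macro pads at their charging dock: slide the three key pads over the desk, without lifting them, squarely against the front of the aluminium dock rail, one centred on each orange mark, so that they make one straight, even row. Then plug the blue radio dongle all the way down into the socket on top of the dock, and leave everything else on the desk where it is.

Things in the scene. Friction and masses are not known exactly. Their poses are not given: they have to be found in the camera images.
- pad_a: nine-key macro pad: square black block 60 x 60 mm and 10 mm high with a thin blue line round its sides, and nine small coloured keys over its middle 52 x 52 mm, 22 mm high in all, about 0.1 kg. All three pads are alike, and a quarter turn makes no difference. Origin: centre of the underside; x and y along the sides, z up
- pad_b: nine-key macro pad: square black block 60 x 60 mm and 10 mm high with a thin blue line round its sides, and nine small coloured keys over its middle 52 x 52 mm, 22 mm high in all, about 0.1 kg. All three pads are alike, and a quarter turn makes no difference. Origin: centre of the underside; x and y along the sides, z up
- pad_c: nine-key macro pad: square black block 60 x 60 mm and 10 mm high with a thin blue line round its sides, and nine small coloured keys over its middle 52 x 52 mm, 22 mm high in all, about 0.1 kg. All three pads are alike, and a quarter turn makes no difference. Origin: centre of the underside; x and y along the sides, z up
- dock: charging dock fixed to the desk: an aluminium rail 300 mm long (along y), 14 mm deep and 16 mm high with three orange marks 100 mm apart, and behind its middle a grey hub block 56 mm deep (x 14 to 70 mm), 80 mm wide, 26 mm high, with the socket in its top. Origin: on the desk under the middle of the rail's front face; x points into the dock (away from the pads), y along the rail to the left, z up
- bay_left (a point): left place for a pad on the bare desk against the rail, at its orange mark: where the centre of a pad's underside belongs. x points from the pad squarely into the rail, whose front face is 30 mm further along x; y runs along the rail
- bay_middle (a point): middle place for a pad on the bare desk against the rail, at its orange mark: where the centre of a pad's underside belongs. x points from the pad squarely into the rail, whose front face is 30 mm further along x; y runs along the rail
- bay_right (a point): right place for a pad on the bare desk against the rail, at its orange mark: where the centre of a pad's underside belongs. x points from the pad squarely into the rail, whose front face is 30 mm further along x; y runs along the rail
- socket (a point): centre of the socket's mouth in the hub's top face, 26 mm above the desk. The hole is 24.6 mm along its x and 20.6 mm along its y, 18 mm deep, chamfered; axes as the dock's
- dongle: blue radio dongle, standing upright on its steel tongue: tongue 22 mm (x) x 18 mm (y), 17 mm long; above it the blue body 34 mm (x) x 28 mm (y), 33 mm high; 50 mm high in all. Origin: centre of the tongue's lower end; z up. The tongue goes down into the socket, its long side along the hole's long side (either way round), until the body sits on the hub
- parts_jar: bystander: small round jar with a black lid, 50 mm across, 48 mm high; origin at the centre of its underside
- earbud_case: bystander: white earbud case 47 x 58 mm, 25 mm high; origin at the centre of its underside
- led_remote: bystander: flat white remote with coloured buttons, 86 x 40 mm, 8 mm high; origin at the centre of its underside
Things that resemble listed ones, but are neither listed nor needed, are in the scene too. Leave any pink look-alike of the pad_a alone.

How it is judged:
By the outcome, as a careful person would: the job done as asked, in the order asked, and still so for the second after the job is handed in, with the robot touching nothing.
It also fails if it takes over 72 s, if anything falls off the work surface, if the arm or the gripper's body presses on something with over 40 N, if the wrist force passes 120 N, or if a joint passes its speed limit or range.

### The arm

A 6-joint arm with a two-finger parallel gripper is mounted at the origin on a cart in front of the work surface, level with it; the furniture and walls round the work are solid. World frame = base frame: x ahead of the robot, y to its left, z up, the work surface at z = 0. Lengths are in mm, angles in rad, forces in N, time in s.
With the tool pointing down it reaches from about 300 to 750 mm from the base axis. Payload 8.5 kg.
Tool frame: the origin (TCP) lies midway between the tips of the shut fingers; the grasp point (between the pads) lies 19 mm behind it; z points along the fingers, y is the line along which they close (so a half turn about z gives the same grasp; the last joint's range is limited). The gripper opens to 88 mm and grips with 3 to 60 N. Pads are 18 mm wide; open, the fingers measure 123 mm over their backs; the gripper's body (75 mm by 187 mm) begins 45 mm behind the grasp point.
Start: joints at [0.885, 0.381, 1.297, -0, 1.464, -0.215], TCP at [249.468, 490.149, 238.748] pointing down, gripper open.
Joint ranges: [-3.11, 3.11], [-0.89, 2.33], [0.22, 2.48], [-1.42, 4.56], [0.17, 2.85], [-2.88, 2.88]. Speed limits (rad/s): [2.39, 2.39, 3.14, 3.14, 3.14, 3.14].

### API

Orientations are given as a unit quaternion [w, x, y, z].
In Python, from workcell import telemetry, optics, job gives the robot as it stands.
- The arm moves only by the tool carry_out, never from a script. Its arguments are lists of equal length, an entry for each row: "jaw": the closure, from -1 (fully open) to 1 (shut); "delta_pos": the shift along the tool's x, y, z in m, a list of three; "spin": the turn about the tool's z in rad. In form: {"jaw": [jaw, ...], "delta_pos": [[x, y, z], ...], "spin": [spin, ...]}. A call has 1 to 12 rows; each row is the pose to reach, as a shift and turn from the pose commanded when the call began, along the tool's axes at that moment; what a row does not reach only later rows make up. A row lasts 1/8 s, in which the tool goes at most 62.5 mm and 10.7 degrees, less where a joint would pass 70% of its speed; a pose out of reach is approached as far as the arm can. A call with a gripper value outside its range is refused whole. The fingers move at their own pace and stop on an object; the grip force is fixed at half the most. Time passes only in rows, so rows that repeat a pose let the fingers close. It gives the time, the measured TCP pose, the force, the opening and the grip force at its end, in the units of the state.
- telemetry.observe(): the state, without advancing time (a new reading comes with each control period).
- optics.read_camera(name): name is "side" or "top"; returns a dict with "frame" (480x640x3 uint8, blue, green, red), "fx", "fy", "cx", "cy" (pixels), "k1" (the pictures are not rectified: a ray, as slopes to the right and down, at radius r is drawn at 1 + k1 r^2 times it, then the intrinsics apply), "R" (3x3) and "t" (3): a world point X has camera coordinates R X + t. Camera axes: x right, y down, z forward; pixel columns grow to the right and rows downward; lengths in mm; the calibration is good to about 2 mm. A picture is of the moment at which its call begins. There is no depth.
- job.close_job(): hands the job in; it is judged then, once.
The state is a dict: "time": time; "qpos": joint angles; "qvel": joint speeds; "tau": joint torques, N m; "tool_pos": TCP position; "tool_rot": TCP orientation; "contact_force": force on the tool from outside, world axes, zero at the start; "ft_torque": the same for the moment, N m; "grip_width": opening from 0.0 (shut) to 1.0 (fully open); "gripper_force": force on a finger pad.
Only numpy, scipy, OpenCV 4.12 (cv2) and the standard library are available. Lean on these libraries where they do the work, as an engineer would, in place of code of your own. Each camera call takes 0.05 s, during which the arm holds its last target. There are 200 camera calls.

## Working session

There is one attempt and no reset: what is moved stays moved. The work goes in short steps, Python scripts to look and compute and a tool call to move; the robot and the scene stay as the last step left them, time stands still between calls to the robot, and variables do not carry over. Pictures are saved under pics/ and viewed, at most 10 in all, crops included, and the job is handed in when it is done.

Besides the shell and the picture viewer there is one more tool, called after "Call:" by a JSON object that holds its "api" and its "payload". carry_out: Moves the arm, as the interface text tells. Its arguments: {"type":"object","properties":{"jaw":{"type":"array","items":{"type":"number"}},"delta_pos":{"type":"array","items":{"type":"array","items":{"type":"number"}}},"spin":{"type":"array","items":{"type":"number"}}},"required":["jaw","delta_pos","spin"]}

```bash
mkdir -p pics
python3 - <<'E'
from workcell import telemetry, optics
import cv2
print(telemetry.observe())
for n in("top","side"):
    c=optics.read_camera(n); cv2.imwrite(f"pics/{n}0.png",c["frame"]); print(n,{k:c[k] for k in c if k!="frame"})
E
```

```text
{'time': 0.0, 'qpos': array([ 8.84695228e-01,  3.81200955e-01,  1.29822549e+00, -3.07013001e-05,
        1.46363420e+00, -2.15299517e-01]), 'qvel': array([8.58933395e-05, 2.10808286e-04, 1.46775000e-03, 5.48313054e-04,
       3.70389816e-04, 1.06251903e-03]), 'tau': array([-1.29412067e-03, -4.37919545e+01, -2.24567252e+01,  7.12787197e-02,
        3.51173244e-02, -1.18332241e-04]), 'tool_pos': array([249.30838763, 489.93736627, 238.14701703]), 'tool_rot': array([-3.05987345e-04,  2.33231071e-01,  9.72421065e-01, -6.67346614e-04]), 'contact_force': array([0.85273416, 0.28491822, 0.13932283]), 'ft_torque': array([ 0.0464543 , -0.03781079, -0.01412782]), 'gripper_force': 0.0, 'grip_width': 1.0003337402468522}
top {'fx': 615.8647930451347, 'fy': 615.8647930451347, 'cx': 319.62465599073727, 'cy': 236.32778888828267, 'k1': -0.18913878180414564, 'R': array([[-0.02359043, -0.99927971, -0.02972463],
       [-0.98570464,  0.02821089, -0.1661039 ],
       [ 0.16682282,  0.02538124, -0.98566015]]), 't': array([-103.10355166,  622.39748184, 1353.05386851])}
side {'fx': 433.65282650405584, 'fy': 433.65282650405584, 'cx': 321.88682629327536, 'cy': 237.14510501518012, 'k1': -0.09422964190366502, 'R': array([[-0.01100683, -0.99973335, -0.02029966],
       [-0.51497086,  0.02306908, -0.85689721],
       [ 0.85713701,  0.00102201, -0.51508746]]), 't': array([-136.28660641,  351.45206018,  350.60239451])}
```

View pics/top0.png

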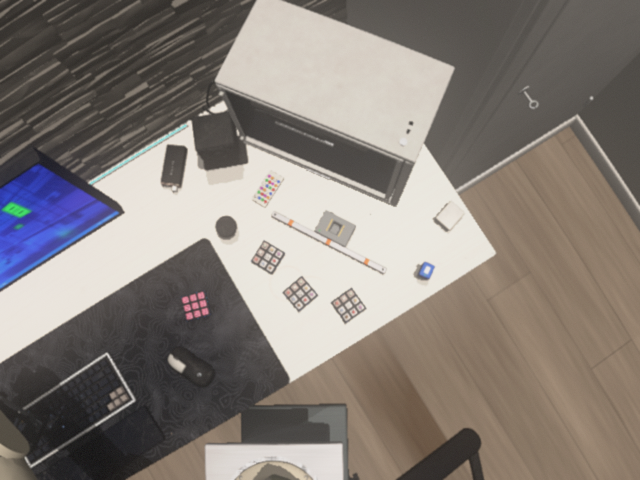

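View pics/side0.png

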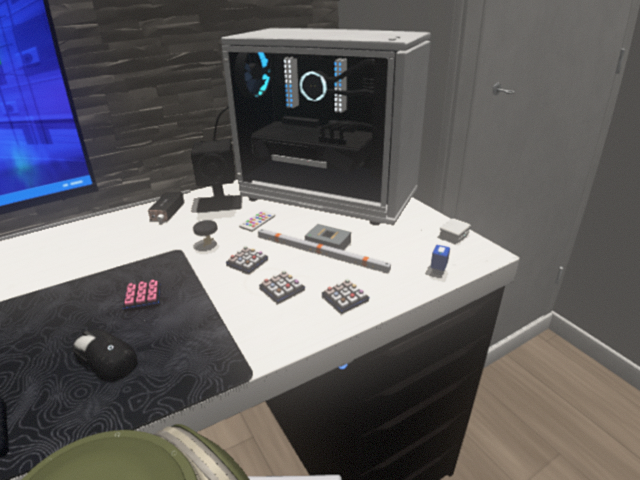

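The top view shows the pads at (268,257), (300,293) and (349,305). The rail runs from (274,215) to (384,271) with three orange marks, and the socket is at (337,228). The dongle is at (426,270), the earbud case at (448,216), the jar at (226,227), the remote at (268,188) and the pink decoy at (196,305). The side view agrees. Next I measure these.

```bash
cat > h.py <<'E'
import numpy as np, cv2
from workcell import telemetry, optics
def ray(c,px,z):
    K=np.array([[c["fx"],0,c["cx"]],[0,c["fy"],c["cy"]],[0,0,1]])
    s=cv2.undistortPoints(np.float64(px).reshape(-1,1,2),K,np.float64([c["k1"],0,0,0])).reshape(-1,2)
    d=np.c_[s,np.ones(len(s))]@c["R"]; o=-c["R"].T@c["t"]
    return (o+d*((z-o[2])/d[:,2])[:,None])[:,:2]
def proj(c,P):
    K=np.array([[c["fx"],0,c["cx"]],[0,c["fy"],c["cy"]],[0,0,1]])
    return cv2.projectPoints(np.float64(P).reshape(-1,1,3),cv2.Rodrigues(c["R"])[0],c["t"],K,np.float64([c["k1"],0,0,0]))[0].reshape(-1,2)
def blobs(m,amin,amax):
    n,l,s,ce=cv2.connectedComponentsWithStats(m.astype(np.uint8))
    return [(l==i,ce[i],s[i,4]) for i in range(1,n) if amin<=s[i,4]<=amax]
def rect(c,mask,z):
    k=cv2.findContours(mask.astype(np.uint8),cv2.RETR_EXTERNAL,cv2.CHAIN_APPROX_NONE)[0]
    k=max(k,key=len); p=ray(c,k.reshape(-1,2),z)
    return cv2.minAreaRect(np.float32(p))
def go(x,y,z,yaw):
    """delta in tool axes to TCP target; yaw = angle (deg) of tool y axis, mod 180"""
    s=telemetry.observe(); w,a,b,e=s["tool_rot"]; p=s["tool_pos"]
    X=np.array([1-2*(b*b+e*e),2*(a*b+w*e)]);Y=np.array([2*(a*b-w*e),1-2*(a*a+e*e)])
    d=np.array([x,y])-p[:2]; cur=np.degrees(np.arctan2(Y[1],Y[0]))
    dy=(yaw-cur+90)%180-90
    print("d",np.round([d@X,d@Y,p[2]-z],1),"spin",round(-np.radians(dy),4),"cur yaw",round(cur,2),"tcp",p.round(1),"F",s["contact_force"].round(1),"t",s["time"])
E
cat > m.py <<'E'
from h import *
def measure():
  for n,roi in (("top",(190,170,500,340)),("side",(190,190,500,330))):
    c=optics.read_camera(n); f=c["frame"]; hsv=cv2.cvtColor(f,cv2.COLOR_BGR2HSV).astype(int); H,S,V=hsv[...,0],hsv[...,1],hsv[...,2]
    R=np.zeros(H.shape,bool); R[roi[1]:roi[3],roi[0]:roi[2]]=1
    print(n)
    for m,ce,a in blobs(R&(S>130)&(V>120)&(H<18),6,400):
        print(" orange",ce.round(1),a,"z16:",ray(c,ce,16).round(1))
    dark=cv2.morphologyEx((R&(V<110)).astype(np.uint8),cv2.MORPH_CLOSE,np.ones((5,5)))
    for m,ce,a in blobs(dark,250,2500):
        r=rect(c,m,8); print(" dark",ce.round(1),a,"z8 rect",np.round(r[0],1),np.round(r[1],1),round(r[2],1))
    for m,ce,a in blobs(R&(S>110)&(H>100)&(H<130),60,800):
        r=rect(c,m,40); print(" blue",ce.round(1),a,"z35",ray(c,ce,35).round(1),"rect z40",np.round(r[0],1),np.round(r[1],1),round(r[2],1))
    x0,y0,x1,y1=roi; cv2.imwrite(f"pics/{n}1.png",cv2.resize(f[y0:y1,x0:x1],(775,int(775*(y1-y0)/(x1-x0))),interpolation=cv2.INTER_CUBIC))
measure()
E
python3 m.py
```

```text
top
 orange [290.2 222.3] 9 z16: [[660.7 -50.1]]
 orange [327.9 241.4] 9 z16: [[ 612.7 -137.4]]
 orange [365.9 261.2] 10 z16: [[ 563.8 -224.3]]
 dark [378.9 179. ] 1158 z8 rect [ 748.7 -243. ] [189.5  71.4] 88.4
 dark [461.1 175.5] 378 z8 rect [ 757.5 -469.2] [97.9 42.2] 88.8
 dark [225.9 226.8] 313 z8 rect [655.7 103.8] [48.7 43.4] 0.0
side
 orange [277.2 234.9] 8 z16: [[662.9 -50.1]]
 orange [319.2 245.5] 13 z16: [[ 617.2 -138. ]]
 orange [365.  258.5] 12 z16: [[ 566.5 -225.3]]
 dark [205.  232.5] 376 z8 rect [686.9 109.2] [125.1  48.6] 13.7
 dark [330.1 240.2] 279 z8 rect [ 662.5 -159. ] [92.  59.4] 61.4
 dark [323.9 252.2] 506 z8 rect [ 610.4 -136.1] [297.1  13.9] 61.1
 dark [438.2 264.5] 276 z8 rect [ 550.6 -363.4] [28.3 72.4] 69.6
 dark [202.1 308. ] 1220 z8 rect [464.9  82.6] [205.   51.2] 29.6
 dark [281.4 293. ] 274 z8 rect [476.1 -67.7] [78.7 47.6] 83.5
 dark [470.7 315.1] 1863 z8 rect [ 396.7 -388.2] [ 73.5 197.9] 30.3
 dark [344.1 302.5] 363 z8 rect [ 445.2 -177.8] [78.9 50.4] 79.1
 blue [441.4 251.1] 79 z35 [[ 557. -368.]] rect z40 [ 552.  -365.9] [25.6 31.1] 65.4
```

View pics/top1.png

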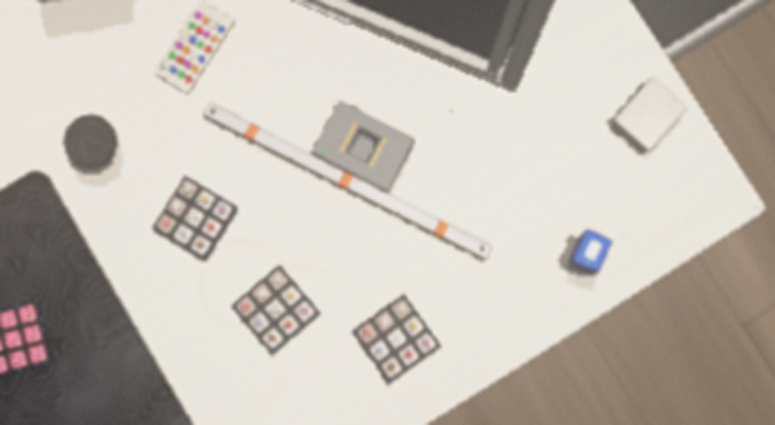

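View pics/side1.png

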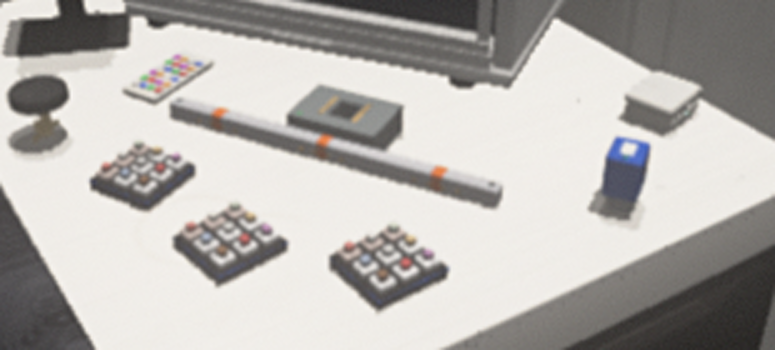

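The crops show the pads with dark borders at top-view pixels (268,257), (300,293) and (349,306). The socket is at about (335,228) and the dongle top at about (427,270). The marks put the rail's y axis at about 61°. I'll refine the pads, socket and dongle with a looser threshold.

```bash
cat > m2.py <<'E'
from h import *
def hullrect(c,f,ctr,r,z,thr):
    """min-area rect of dark outline pixels near ctr at height z"""
    g=f.min(2) if False else f.max(2); m=np.zeros(g.shape,np.uint8)
    cv2.circle(m,tuple(int(v) for v in ctr),r,1,-1); m&=(g<thr).astype(np.uint8)
    q=np.argwhere(m)[:,::-1]
    h=cv2.convexHull(q.astype(np.int32)).reshape(-1,2)
    return cv2.minAreaRect(np.float32(ray(c,h,z))), len(q)
E
python3 - <<'E'
from m2 import *
c=optics.read_camera("top"); f=c["frame"]
o=-c["R"].T@c["t"]; print("cam",o.round())
V=f.max(2); print("desk V",V[300,265],"hub",V[240,345],V[225,322])
for ctr in ((268,257),(300,293),(349,306)):
    for t in (120,150,170): 
        r,n=hullrect(c,f,ctr,24,8,t); print(ctr,t,n,np.round(r[0],1),np.round(r[1],1),round(r[2],1))
# gray hub + socket
r,n=hullrect(c,f,(336,229),21,26,165); print("hub",n,np.round(r[0],1),np.round(r[1],1),round(r[2],1))
print(V[218:242,318:356:1])
B=f.astype(int); m=(B[...,0]-B[...,2]>40); m[:200]=0;m[:,:400]=0
for mm,ce,a in blobs(m,20,400):
    r=rect(c,mm,50); print("blue",ce,a,np.round(r[0],1),np.round(r[1],1),round(r[2],1))
w=blobs((V>190)&(np.indices(V.shape)[0]>262)&(np.indices(V.shape)[0]<276)&(np.indices(V.shape)[1]>421)&(np.indices(V.shape)[1]<432)&(f.min(2)>150),3,60)
for mm,ce,a in w: print("white label",ce,a,ray(c,ce,50).round(1))
E
```

```text
cam [ 385. -155. 1434.]
desk V 234 hub 179 175
(268, 257) 120 66 [580.2   4.8] [55.8 55.6] 57.8
(268, 257) 150 243 [580.6   4.9] [59.2 58.9] 57.5
(268, 257) 170 347 [580.4   5. ] [60.3 60.1] 57.5
(300, 293) 120 36 [486.4 -68.5] [49.5 57.1] 57.9
(300, 293) 150 255 [493.3 -68.9] [58.6 58.1] 39.3
(300, 293) 170 357 [493.5 -69.1] [59.7 60.8] 39.0
(349, 306) 120 39 [ 462.8 -179.1] [54.5 56.1] 33.9
(349, 306) 150 253 [ 463.7 -179.5] [58.9 59. ] 33.5
(349, 306) 170 363 [ 463.9 -179.6] [60.  60.9] 33.9
hub 164 [ 630.4 -150.4] [75.8 64.9] 61.6
[[236 230 202 174 172 174 173 173 174 174 175 174 176 181 183 177 175 174
  174 174 174 175 181 191 210 225 230 233 235 235 234 235 235 234 235 234
  235 234]
 [235 223 188 173 172 175 174 174 174 173 174 175 180 197 197 179 171 172
  175 174 175 175 174 175 180 192 211 223 230 235 234 235 235 235 235 235
  235 234]
 [230 202 175 172 175 174 174 174 174 173 174 176 190 210 193 165 155 163
  172 173 175 174 175 174 174 176 180 192 210 224 230 233 235 235 234 235
  235 235]
 [229 193 173 173 175 176 173 174 174 174 173 179 202 209 178 144 133 142
  153 16
[... 2736 characters left out ...]
 177 176 165 163 206 230 235 235
  235 235]
 [191 217 223 228 230 229 230 229 224 218 207 186 165 150 157 168 175 176
  177 176 177 177 177 176 176 177 177 177 178 171 161 179 217 232 236 236
  235 235]
 [143 168 197 217 225 230 229 228 226 230 232 229 217 181 158 153 160 168
  175 176 177 177 177 176 177 177 175 179 176 168 170 205 225 234 235 235
  235 235]
 [170 169 173 177 196 218 225 227 227 232 235 235 231 224 198 171 161 154
  161 169 173 174 176 175 177 178 177 177 173 169 191 222 232 235 236 235
  235 235]]
blue [426.17073171 269.86178862] 123 [ 535.7 -358.8] [25.3 31.9] 60.9
white label [430.25 263.25] 4 [[ 550.6 -368.5]]
white label [426.88636364 269.43181818] 44 [[ 536.7 -360.1]]
```

```bash
python3 -c "
from h import *
go(580.5,5,60,57.5)"
```

```text
d [-515.1 -282.1  178.5] spin 0.0964 cur yaw 63.02 tcp [249.4 490.1 238.5] F [0.1 0.8 1.1] t 0.25
```

Call:
{"api": "carry_out", "payload": {"jaw": [-1,-1,-1,-1,-1,-1,-1,-1,-1,-1,-1,-1], "delta_pos": [[-0.05,-0.027,0.01],[-0.1,-0.055,0.03],[-0.15,-0.082,0.05],[-0.2,-0.11,0.07],[-0.25,-0.137,0.09],[-0.3,-0.164,0.11],[-0.35,-0.192,0.13],[-0.4,-0.219,0.15],[-0.45,-0.246,0.165],[-0.515,-0.282,0.1785],[-0.515,-0.282,0.1785],[-0.515,-0.282,0.1785]], "spin": [0,0,0,0,0,0,0.03,0.06,0.096,0.096,0.096,0.096]}}

```text
time: 1.75
tool_pos: [580.3, 5.2, 59.9]
tool_rot: [-0.0, 0.28, 0.96, 0.0]
contact_force: [-0.2, -0.2, 0.9]
grip_width: 0.999
gripper_force: 0.0
```

```bash
python3 -c "
from h import *
go(580.5,5,3,57.5)
c=optics.read_camera('side');cv2.imwrite('pics/s2.png',cv2.resize(c['frame'][150:330,180:420],(800,600),interpolation=cv2.INTER_CUBIC))"
```

```text
d [-0.3 -0.  56.9] spin -0.0005 cur yaw 57.47 tcp [580.3   5.2  59.9] F [-0.2 -0.2  0.9] t 1.75
```

View pics/s2.png

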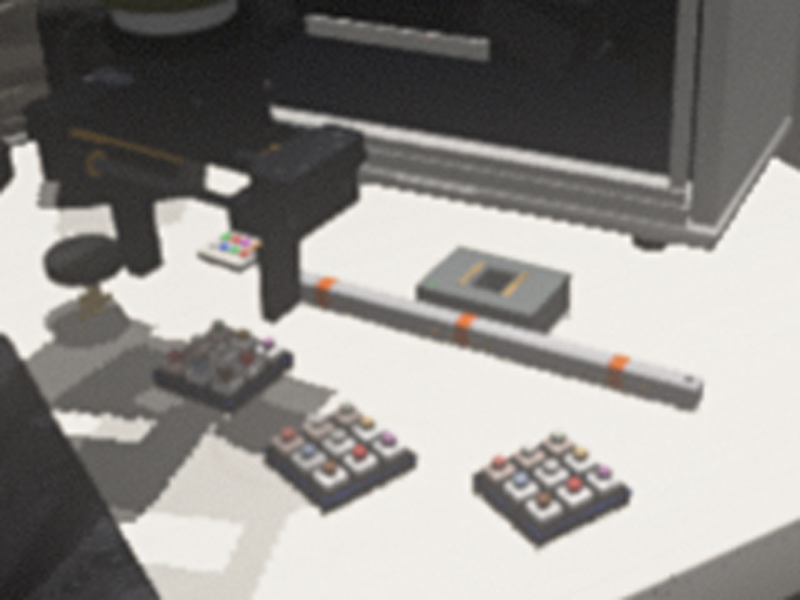

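The open fingers straddle the first pad (crop (225,365)), and nothing else is near them. I'll lower and close.

Call:
{"api": "carry_out", "payload": {"jaw": [-1,-1,-1,1,1,1,1,1], "delta_pos": [[0,0,0.03],[0,0,0.055],[0,0,0.0565],[0,0,0.0565],[0,0,0.0565],[0,0,0.0565],[0,0,0.0565],[0,0,0.0565]], "spin": [0,0,0,0,0,0,0,0]}}

```text
time: 2.8
tool_pos: [580.8, 5.2, 4.5]
tool_rot: [0.001, 0.28, 0.96, 0.0]
contact_force: [-0.5, 1.2, 6.7]
grip_width: 0.672
gripper_force: 30.0
```

```bash
python3 -c "
from h import *
go(628.3-8.7,-32.2+4.8,3,61)
go(628.3,-32.2,3,61)"
```

```text
d [-50.3  -6.7   1.5] spin -0.0607 cur yaw 57.52 tcp [580.8   5.2   4.5] F [-0.5  1.2  6.7] t 2.8
d [-60.2  -6.1   1.5] spin -0.0607 cur yaw 57.52 tcp [580.8   5.2   4.5] F [-0.5  1.2  6.7] t 2.8
```

Call:
{"api": "carry_out", "payload": {"jaw": [1,1,1,1,1,1,1,1], "delta_pos": [[-0.01,-0.001,0],[-0.02,-0.003,0],[-0.03,-0.004,0],[-0.04,-0.006,0],[-0.05,-0.0065,0],[-0.054,-0.0065,0],[-0.057,-0.0063,0],[-0.057,-0.0063,0]], "spin": [-0.015,-0.03,-0.045,-0.061,-0.061,-0.061,-0.061,-0.061]}}

```text
time: 3.8
tool_pos: [624.8, -30.3, 4.5]
tool_rot: [-0.001, 0.25, 0.968, 0.0]
contact_force: [-4.8, 2.9, 7.9]
grip_width: 0.672
gripper_force: 30.0
```

```bash
python3 -c "
from h import *
go(628.3,-32.2,4,61)"
```

```text
d [-4.   0.1  0.5] spin 0.0004 cur yaw 61.02 tcp [624.8 -30.3   4.5] F [-4.8  2.9  7.9] t 3.8
```

Call:
{"api": "carry_out", "payload": {"jaw": [1,1,1], "delta_pos": [[-0.001,0,0],[-0.002,0,0],[-0.002,0,0]], "spin": [0,0,0]}}

```text
time: 4.18
tool_pos: [626.2, -31.1, 4.5]
tool_rot: [-0.001, 0.25, 0.968, 0.0]
contact_force: [-5.2, 2.7, 9.2]
grip_width: 0.676
gripper_force: 30.0
```

Call:
{"api": "carry_out", "payload": {"jaw": [1,1,1], "delta_pos": [[-0.001,0,0],[-0.002,0,0],[-0.002,0,0]], "spin": [0,0,0]}}

```text
time: 4.55
tool_pos: [628.0, -32.1, 4.5]
tool_rot: [-0.001, 0.25, 0.968, 0.0]
contact_force: [-4.9, 2.4, 8.9]
grip_width: 0.671
gripper_force: 30.0
```

```bash
python3 -c "
from h import *
go(628.3,-32.2,4,61)
c=optics.read_camera('side');cv2.imwrite('pics/s3.png',cv2.resize(c['frame'][200:290,210:330],(800,600),interpolation=cv2.INTER_CUBIC))"
```

```text
d [-0.4  0.1  0.5] spin 0.0005 cur yaw 61.03 tcp [628.  -32.1   4.5] F [-4.9  2.4  8.9] t 4.55
```

Call:
{"api": "carry_out", "payload": {"jaw": [1,1,1], "delta_pos": [[-0.001,0,0],[-0.002,0,0],[-0.002,0,0]], "spin": [0,0,0]}}

```text
time: 4.97
tool_pos: [628.3, -32.3, 4.4]
tool_rot: [-0.003, 0.25, 0.968, 0.0]
contact_force: [-11.7, 5.6, 13.0]
grip_width: 0.671
gripper_force: 30.0
```

Call:
{"api": "carry_out", "payload": {"jaw": [1,1,1], "delta_pos": [[-0.001,0,0],[-0.002,0,0],[-0.002,0,0]], "spin": [0,0,0]}}

```text
time: 5.35
tool_pos: [628.4, -32.3, 4.4]
tool_rot: [-0.005, 0.25, 0.968, 0.001]
contact_force: [-19.5, 8.7, 19.1]
grip_width: 0.675
gripper_force: 30.0
```

Call:
{"api": "carry_out", "payload": {"jaw": [1,1,-0.8,-0.8,-0.8,-0.8,-0.8,-0.8], "delta_pos": [[0.0025,0,0],[0.0025,0,0],[0.0025,0,0],[0.0025,0,0],[0.0025,0,0],[0.0025,0,-0.03],[0.0025,0,-0.06],[0.0025,0,-0.06]], "spin": [0,0,0,0,0,0,0,0]}}

```text
time: 6.35
tool_pos: [631.1, -33.7, 65.6]
tool_rot: [0.002, 0.25, 0.968, 0.0]
contact_force: [0.8, 0.4, 0.3]
grip_width: 0.901
gripper_force: 0.0
```

```bash
python3 -c "
from h import *
go(493.5,-69.1,60,39)"
```

```text
d [103.2 -97.7   5.6] spin 0.3842 cur yaw 61.01 tcp [631.1 -33.7  65.6] F [0.8 0.4 0.3] t 6.35
```

Call:
{"api": "carry_out", "payload": {"jaw": [-1,-1,-1,-1,-1,-1,-1], "delta_pos": [[0.035,-0.033,0],[0.07,-0.066,0],[0.1032,-0.0977,0.0],[0.1032,-0.0977,0.01],[0.1032,-0.0977,0.04],[0.1032,-0.0977,0.06],[0.1032,-0.0977,0.061]], "spin": [0.13,0.26,0.384,0.384,0.384,0.384,0.384]}}

```text
time: 7.22
tool_pos: [492.8, -68.6, 1.0]
tool_rot: [-0.001, 0.43, 0.903, -0.0]
contact_force: [-0.4, -0.2, 0.2]
grip_width: 0.997
gripper_force: 0.0
```

Call:
{"api": "carry_out", "payload": {"jaw": [1,1,1,1,1], "delta_pos": [[0,0,0],[0,0,0],[0,0,0],[0,0,0],[0,0,0]], "spin": [0,0,0,0,0]}}

```text
time: 7.85
tool_pos: [492.4, -68.8, 2.8]
tool_rot: [0.0, 0.43, 0.903, 0.0]
contact_force: [0.6, 0.2, -1.5]
grip_width: 0.676
gripper_force: 30.0
```

```bash
python3 -c "
from h import *
go(580.2,-119.5,4,61)"
```

```text
d [-94.6  36.3  -1.2] spin -0.3836 cur yaw 39.02 tcp [492.4 -68.8   2.8] F [ 0.6  0.2 -1.5] t 7.85
```

Call:
{"api": "carry_out", "payload": {"jaw": [1,1,1,1,1,1,1,1,1,1,1,1], "delta_pos": [[-0.01,0.004,0],[-0.02,0.008,0],[-0.03,0.0115,0],[-0.04,0.0153,0],[-0.05,0.019,0],[-0.06,0.023,0],[-0.07,0.0268,0],[-0.08,0.0307,0],[-0.086,0.0329,0],[-0.09,0.0345,0],[-0.092,0.0353,0],[-0.092,0.0353,0]], "spin": [-0.064,-0.128,-0.192,-0.256,-0.32,-0.384,-0.384,-0.384,-0.384,-0.384,-0.384,-0.384]}}

```text
time: 9.35
tool_pos: [577.9, -118.2, 2.8]
tool_rot: [0.0, 0.25, 0.968, -0.0]
contact_force: [-1.4, -0.2, 1.0]
grip_width: 0.676
gripper_force: 30.0
```

```bash
python3 -c "
from h import *
go(580.2,-119.5,4,61)"
```

```text
d [-2.6 -0.1 -1.2] spin 0.0003 cur yaw 61.02 tcp [ 577.9 -118.2    2.8] F [-1.4 -0.2  1. ] t 9.35
```

Call:
{"api": "carry_out", "payload": {"jaw": [1,1,1,1,1], "delta_pos": [[-0.001,0,0],[-0.002,0,0],[-0.003,0,0],[-0.004,0,0],[-0.005,0,0]], "spin": [0,0,0,0,0]}}

```text
time: 9.98
tool_pos: [579.9, -119.3, 2.7]
tool_rot: [-0.003, 0.25, 0.968, 0.001]
contact_force: [-14.1, 7.2, 13.9]
grip_width: 0.674
gripper_force: 30.0
```

Call:
{"api": "carry_out", "payload": {"jaw": [1,-0.7,-0.7,-0.7,-0.7,-0.7,-0.7], "delta_pos": [[0.0015,0,0],[0.0015,0,0],[0.0015,0,0],[0.0015,0,0],[0.0015,0,-0.03],[0.0015,0,-0.06],[0.0015,0,-0.06]], "spin": [0,0,0,0,0,0,0]}}

```text
time: 10.85
tool_pos: [581.9, -120.2, 64.6]
tool_rot: [0.002, 0.25, 0.968, -0.0]
contact_force: [-0.7, 0.7, -0.9]
grip_width: 0.85
gripper_force: 0.0
```

```bash
python3 -c "
from h import *
go(463.9,-179.6,4,33.8)"
```

```text
d [  74.5 -109.1   60.6] spin 0.4751 cur yaw 61.02 tcp [ 581.9 -120.2   64.6] F [-0.7  0.7 -0.9] t 10.85
```

Call:
{"api": "carry_out", "payload": {"jaw": [-1,-1,-1,-1,-1,-1,-1,-1], "delta_pos": [[0.025,-0.037,0],[0.05,-0.074,0],[0.0745,-0.1091,0],[0.0745,-0.1091,0],[0.0745,-0.1091,0.02],[0.0745,-0.1091,0.045],[0.0745,-0.1091,0.06],[0.0745,-0.1091,0.06]], "spin": [0.15,0.3,0.45,0.475,0.475,0.475,0.475,0.475]}}

```text
time: 11.85
tool_pos: [463.2, -178.6, 1.5]
tool_rot: [-0.001, 0.47, 0.882, 0.0]
contact_force: [0.4, -0.3, -0.3]
grip_width: 1.0
gripper_force: 0.0
```

Call:
{"api": "carry_out", "payload": {"jaw": [1,1,1,1,1], "delta_pos": [[0,0,0],[0,0,0],[0,0,0],[0,0,0],[0,0,0]], "spin": [0,0,0,0,0]}}

```text
time: 12.48
tool_pos: [462.9, -179.1, 2.8]
tool_rot: [0.0, 0.471, 0.882, 0.0]
contact_force: [0.6, 1.0, 0.9]
grip_width: 0.676
gripper_force: 30.0
```

```bash
python3 -c "
from h import *
go(531.5,-206.5,4,61)"
```

```text
d [-60.9  41.8  -1.2] spin -0.4747 cur yaw 33.8 tcp [ 462.9 -179.1    2.8] F [0.6 1.  0.9] t 12.475
```

Call:
{"api": "carry_out", "payload": {"jaw": [1,1,1,1,1,1,1,1,1,1], "delta_pos": [[-0.009,0.006,0],[-0.018,0.012,0],[-0.027,0.0185,0],[-0.036,0.0247,0],[-0.045,0.031,0],[-0.05,0.0345,0],[-0.054,0.038,0],[-0.057,0.04,0],[-0.059,0.0408,0],[-0.059,0.0408,0]], "spin": [-0.08,-0.16,-0.24,-0.32,-0.4,-0.475,-0.475,-0.475,-0.475,-0.475]}}

```text
time: 13.72
tool_pos: [529.7, -205.4, 2.8]
tool_rot: [0.0, 0.25, 0.968, 0.0]
contact_force: [-1.2, 1.6, 3.2]
grip_width: 0.678
gripper_force: 30.0
```

```bash
python3 -c "
from h import *
go(531.5,-206.4,4,61)"
```

```text
d [-2.1  0.1 -1.2] spin -0.0001 cur yaw 60.99 tcp [ 529.7 -205.4    2.8] F [-1.2  1.6  3.2] t 13.725
```

Call:
{"api": "carry_out", "payload": {"jaw": [1,1,1,1,1], "delta_pos": [[-0.001,0,0],[-0.002,0,0],[-0.003,0,0],[-0.004,0,0],[-0.0048,0,0]], "spin": [0,0,0,0,0]}}

```text
time: 14.35
tool_pos: [531.1, -206.3, 2.7]
tool_rot: [-0.004, 0.25, 0.968, 0.001]
contact_force: [-16.4, 6.3, 15.3]
grip_width: 0.675
gripper_force: 30.0
```

Call:
{"api": "carry_out", "payload": {"jaw": [1,-0.7,-0.7,-0.7,-0.7,-0.7,-0.7], "delta_pos": [[0.0015,0,0],[0.0015,0,0],[0.0015,0,0],[0.0015,0,0],[0.0015,0,-0.03],[0.0015,0,-0.08],[0.0015,0,-0.12]], "spin": [0,0,0,0,0,0,0]}}

```text
time: 15.22
tool_pos: [532.7, -207.2, 124.5]
tool_rot: [0.001, 0.25, 0.968, -0.0]
contact_force: [-0.3, -0.5, -0.0]
grip_width: 0.849
gripper_force: 0.0
```

```bash
python3 -c "
from h import *
go(536,-359.3,120,61)"
```

```text
d [ -76.6 -131.4    4.5] spin 0.0003 cur yaw 61.02 tcp [ 532.7 -207.2  124.5] F [-0.3 -0.5 -0. ] t 15.225
```

Call:
{"api": "carry_out", "payload": {"jaw": [-0.7,-0.7,-0.7,-0.7,-0.7], "delta_pos": [[-0.025,-0.044,0],[-0.051,-0.088,0],[-0.0766,-0.1314,0],[-0.0766,-0.1314,0.0],[-0.0766,-0.1314,0]], "spin": [0,0,0,0,0]}}

```text
time: 15.85
tool_pos: [535.7, -358.4, 122.4]
tool_rot: [-0.0, 0.25, 0.968, 0.0]
contact_force: [0.4, 0.2, 0.7]
grip_width: 0.849
gripper_force: 0.0
```

Run:
```python
from m2 import *
go(536.5,-360,24,61)
c=optics.read_camera('top');f=c['frame']
cv2.imwrite('pics/t4.png',cv2.resize(f[190:310,260:460],(800,480),interpolation=cv2.INTER_CUBIC))
V=f.max(2)
O=[]
u=np.array([np.cos(np.radians(61)),np.sin(np.radians(61))]); n=np.array([u[1],-u[0]])
for p in ((628.4,-32.3),(579.9,-119.3),(531.1,-206.3)):
    ctr=proj(c,[p[0],p[1],10])[0]
    r,k=hullrect(c,f,ctr-np.array([0,1]),17,8,150); print(ctr.round(),k,np.round(r[0],1),np.round(r[1],1),round(r[2],1))
hsv=cv2.cvtColor(f,cv2.COLOR_BGR2HSV).astype(int)
m=(hsv[...,1]>90)&(hsv[...,2]>150)&(hsv[...,0]<18); m[:212]=0;m[275:]=0;m[:,:280]=0;m[:,380:]=0
for mm,ce,a in blobs(m,6,60): print("orange",ce,a,ray(c,ce,16).round(1))
# socket: weighted dark centroid within hub top; gold strips
m=(hsv[...,1]>50)&(hsv[...,2]>150); m[:214]=0;m[242:]=0;m[:,:322]=0;m[:,348:]=0
g=[ce for mm,ce,a in blobs(m,6,80) if print("gold",ce,a,ray(c,ce,26).round(1)) is None]
m=(V<168); m[:217]=0;m[237:]=0;m[:,:328]=0;m[:,343:]=0
for mm,ce,a in blobs(m,15,300): 
    r=rect(c,mm,26); print("hole",ce,a,np.round(r[0],1),np.round(r[1],1),round(r[2],1))
```

```text
d [-1.5 -1.  98.4] spin 0.0003 cur yaw 61.02 tcp [ 535.7 -358.4  122.4] F [0.4 0.2 0.7] t 15.85
[283. 237.] 263 [628.8 -32.3] [58.9 61.5] 61.2
[321. 256.] 269 [ 581.  -118.9] [57.9 61.2] 62.1
[359. 276.] 570 [ 532.8 -208.1] [63.4 77.3] 61.9
orange [290.13636364 222.5       ] 22 [[660.3 -49.9]]
orange [328.04545455 241.27272727] 22 [[ 613.1 -137.8]]
orange [365.94444444 260.38888889] 18 [[ 565.7 -224.5]]
gold [329.2962963  224.22222222] 27 [[ 651.6 -141.8]]
gold [340.80769231 230.26923077] 26 [[ 636.5 -168.2]]
gold [328.375  239.8125] 16 [[ 614.9 -138.8]]
hole [335.26923077 226.66346154] 104 [ 643.9 -155.1] [24.  30.8] 62.1
```

View pics/t4.png

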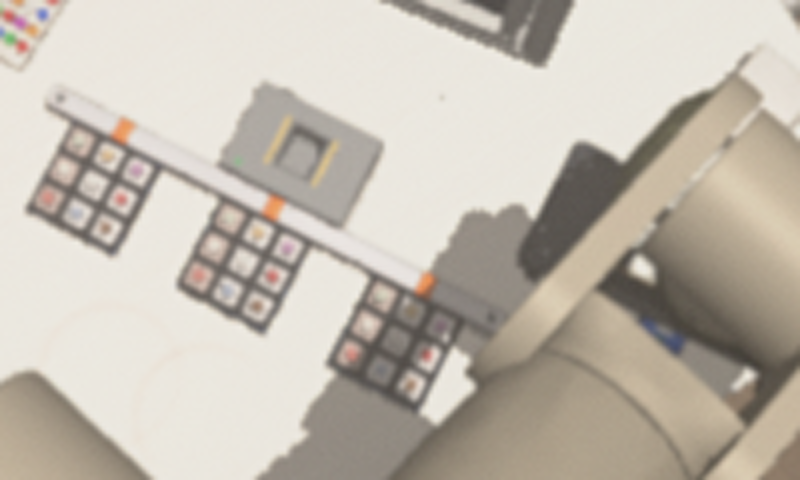

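The pads form an even row against the rail, each under its orange mark at crop (123,130), (273,207) and (426,284). The socket lies midway between the gold strips at crop (302,152), about (643.3, -154.8). Now I grasp the dongle.

Call:
{"api": "carry_out", "payload": {"jaw": [-0.7,-0.7,-0.7,-0.7,-0.7], "delta_pos": [[-0.001,-0.001,0.03],[-0.001,-0.001,0.06],[-0.001,-0.001,0.085],[-0.001,-0.001,0.097],[-0.001,-0.001,0.097]], "spin": [0,0,0,0,0]}}

```text
time: 16.52
tool_pos: [536.3, -359.7, 25.6]
tool_rot: [-0.0, 0.25, 0.968, 0.0]
contact_force: [1.1, 0.4, -0.5]
grip_width: 0.852
gripper_force: 0.0
```

Call:
{"api": "carry_out", "payload": {"jaw": [1,1,1,1,1,1,1], "delta_pos": [[0,0,0],[0,0,0],[0,0,0],[0,0,0],[0,0,0],[0,0,0],[0,0,0]], "spin": [0,0,0,0,0,0,0]}}

```text
time: 17.4
tool_pos: [536.2, -360.5, 25.8]
tool_rot: [0.0, 0.25, 0.968, -0.0]
contact_force: [-0.4, 0.5, 1.3]
grip_width: 0.316
gripper_force: 29.4
```

Call:
{"api": "carry_out", "payload": {"jaw": [1,1,1,1], "delta_pos": [[0,0,-0.02],[0,0,-0.05],[0,0,-0.08],[0,0,-0.08]], "spin": [0,0,0,0]}}

```text
time: 17.9
tool_pos: [536.8, -361.1, 107.6]
tool_rot: [0.002, 0.25, 0.968, -0.001]
contact_force: [0.3, -0.0, -1.0]
grip_width: 0.315
gripper_force: 29.4
```

```bash
python3 -c "
from h import *
go(643.3,-154.8,64,60.9)
c=optics.read_camera('side');cv2.imwrite('pics/s5.png',cv2.resize(c['frame'][170:290,370:530],(800,600),interpolation=cv2.INTER_CUBIC))"
```

```text
d [  6.8 232.   43.6] spin 0.0022 cur yaw 61.03 tcp [ 536.8 -361.1  107.6] F [ 0.3 -0.  -1. ] t 17.9
```

View pics/s5.png

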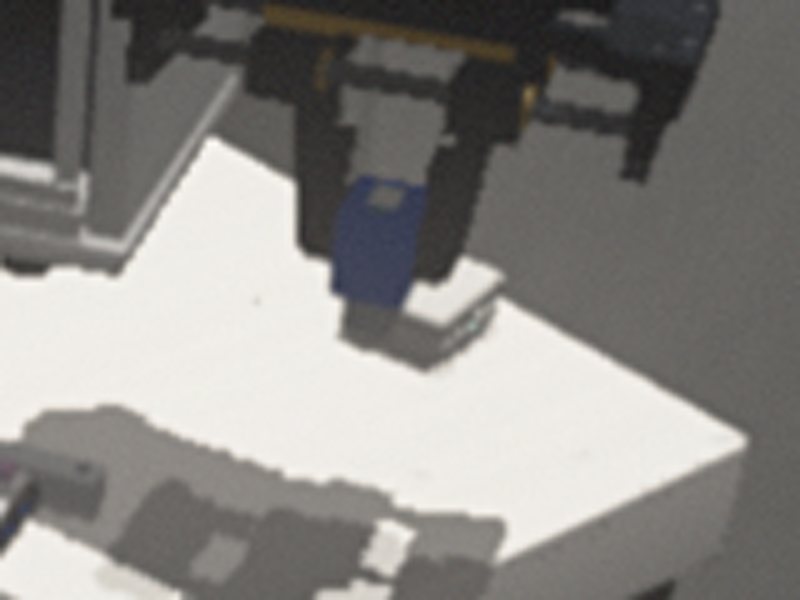

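The dongle is held upright between the fingers (crop (380,240)) with its tongue clear of the desk. I'll carry it over to the socket.

Call:
{"api": "carry_out", "payload": {"jaw": [1,1,1,1,1,1,1,1,1], "delta_pos": [[0.001,0.03,0],[0.002,0.075,0],[0.003,0.12,0],[0.005,0.165,0],[0.006,0.205,0],[0.0068,0.232,0],[0.0068,0.232,0.02],[0.0068,0.232,0.0436],[0.0068,0.232,0.0436]], "spin": [0,0,0,0,0,0.002,0.002,0.002,0.002]}}

```text
time: 19.08
tool_pos: [641.1, -153.6, 58.9]
tool_rot: [-0.003, 0.251, 0.968, 0.0]
contact_force: [0.4, 0.1, -0.3]
grip_width: 0.316
gripper_force: 29.4
```

Run:
```python
from h import *
go(643.3,-154.8,56,60.9)
for n in ('side','top'):
    c=optics.read_camera(n);f=c['frame'].astype(int)
    m=(f[...,0]-f[...,2]>35); p=proj(c,[643,-155,60])[0].astype(int); k=np.zeros(m.shape,bool); k[p[1]-25:p[1]+25,p[0]-25:p[0]+25]=1
    for mm,ce,a in blobs(m&k,20,900): print(n,ce,a,"z63:",ray(c,ce,71).round(1))
    if n=='side': cv2.imwrite('pics/s6.png',cv2.resize(c['frame'][195:270,280:380],(800,600),interpolation=cv2.INTER_CUBIC))
```

```text
d [-2.5 -0.   2.9] spin 0.0001 cur yaw 60.91 tcp [ 641.1 -153.6   58.9] F [ 0.4  0.1 -0.3] t 19.075
```

View pics/s6.png

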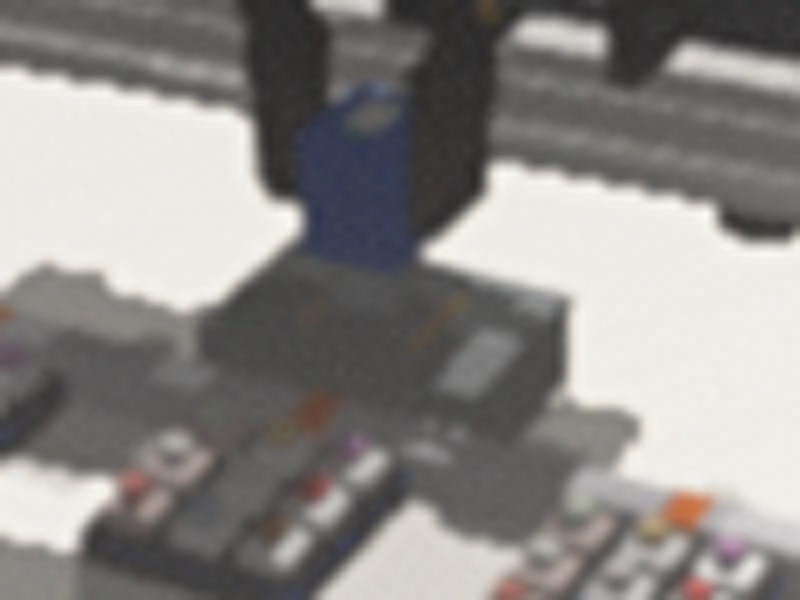

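The dongle hangs above the socket, with its body spanning crop (305–415, 90–265) and the gold strips at (315,310) and (440,320). I'll let it settle, then measure.

Call:
{"api": "carry_out", "payload": {"jaw": [1,1,1], "delta_pos": [[0,0,0],[0,0,0],[0,0,0]], "spin": [0,0,0]}}

```text
time: 19.55
tool_pos: [642.7, -154.3, 62.6]
tool_rot: [0.0, 0.251, 0.968, -0.0]
contact_force: [0.8, -0.5, -1.1]
grip_width: 0.32
gripper_force: 29.4
```

Run:
```python
from h import *
go(643.3,-154.8,56,60.9)
c=optics.read_camera("side"); f=c["frame"].astype(int)
p=telemetry.observe()["tool_pos"]; zb=p[2]-25.8
# predicted image box of body if centred on TCP, vs blue mask
m=(f[...,0]-f[...,2]>20); q=proj(c,[p[0],p[1],zb+33])[0].astype(int); k=np.zeros(m.shape,bool); k[q[1]-14:q[1]+16,q[0]-14:q[0]+14]=1
mm=max(blobs(m&k,20,900),key=lambda b:b[2]); ys,xs=np.nonzero(mm[0]); print("mask",mm[1],mm[2],xs.min(),xs.max(),ys.min(),ys.max())
a=np.radians(60.9);u=np.array([np.cos(a),np.sin(a)]);n=np.array([u[1],-u[0]])
for off in (-3,0,3):
    P=[np.r_[p[:2]+n*(off+i*17)+u*j*14,zb+h] for h in (17,50) for i in(-1,1) for j in(-1,1)]
    Q=proj(c,P); print(off,Q.min(0).round(1),Q.max(0).round(1))
```

```text
d [-0.8 -0.2  6.6] spin 0.0001 cur yaw 60.9 tcp [ 642.7 -154.3   62.6] F [ 0.8 -0.5 -1.1] t 19.55
mask [324.35436893 216.00970874] 206 318 331 204 225
-3 [315.4 203.9] [336.1 228.7]
0 [316.1 203.3] [336.7 228. ]
3 [316.9 202.7] [337.4 227.4]
```

Call:
{"api": "carry_out", "payload": {"jaw": [1,1,1,1,1,1,1], "delta_pos": [[-0.0005,0,0.004],[-0.0005,0,0.008],[-0.0005,0,0.01],[-0.0005,0,0.012],[-0.0005,0,0.014],[-0.0005,0,0.016],[-0.0005,0,0.016]], "spin": [0,0,0,0,0,0,0]}}

```text
time: 20.48
tool_pos: [643.0, -154.4, 46.0]
tool_rot: [-0.0, 0.251, 0.968, 0.0]
contact_force: [0.1, 0.3, -0.9]
grip_width: 0.316
gripper_force: 29.4
```

Call:
{"api": "carry_out", "payload": {"jaw": [1,1,1,1,1,1,1], "delta_pos": [[0,0,0.002],[0,0,0.004],[0,0,0.006],[0,0,0.008],[0,0,0.01],[0,0,0.012],[0,0,0.012]], "spin": [0,0,0,0,0,0,0]}}

```text
time: 21.35
tool_pos: [643.1, -154.5, 36.7]
tool_rot: [0.001, 0.251, 0.968, -0.0]
contact_force: [-7.6, 1.3, 17.0]
grip_width: 0.316
gripper_force: 29.5
```

Call:
{"api": "carry_out", "payload": {"jaw": [1,1,1], "delta_pos": [[0,0,0.001],[0,0,0.002],[0,0,0.002]], "spin": [0,0,0]}}

```text
time: 21.72
tool_pos: [643.2, -154.6, 36.6]
tool_rot: [0.001, 0.251, 0.968, -0.0]
contact_force: [-13.0, 3.1, 30.9]
grip_width: 0.318
gripper_force: 29.5
```

Call:
{"api": "carry_out", "payload": {"jaw": [1,1,1,1,1], "delta_pos": [[0,0,-0.003],[0.001,0,-0.002],[0.0015,0,-0.001],[0.0015,0,0],[0.0015,0,0]], "spin": [0,0,0,0,0]}}

```text
time: 22.35
tool_pos: [643.3, -154.6, 36.6]
tool_rot: [0.003, 0.251, 0.968, -0.001]
contact_force: [-7.2, 1.7, 27.0]
grip_width: 0.312
gripper_force: 29.5
```

Run:
```python
from h import *
go(643.3,-154.8,35,60.9)
c=optics.read_camera('side'); cv2.imwrite('pics/s7.png',cv2.resize(c['frame'][195:270,280:380],(800,600),interpolation=cv2.INTER_CUBIC))
```

```text
d [-0.1 -0.2  1.6] spin 0.0002 cur yaw 60.91 tcp [ 643.3 -154.6   36.6] F [-7.2  1.7 27. ] t 22.35
```

View pics/s7.png

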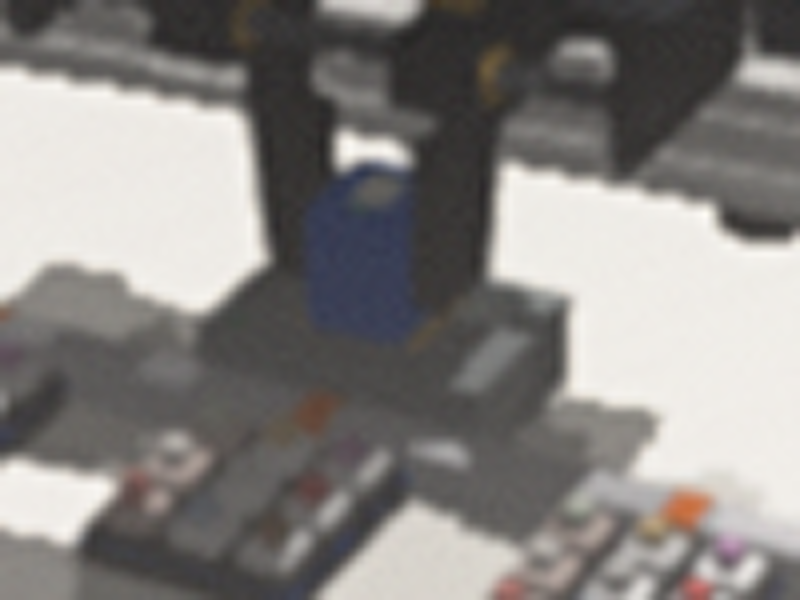

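The dongle body appears to sit on the hub, with its lower edge at crop (360,340). I'll relax, release, rise and verify.

Call:
{"api": "carry_out", "payload": {"jaw": [1,1,-0.3,-0.3,-0.3,-0.3,-0.3,-0.3], "delta_pos": [[0,0,-0.0025],[0,0,-0.0025],[0,0,-0.0025],[0,0,-0.0025],[0,0,-0.0025],[0,0,-0.03],[0,0,-0.06],[0,0,-0.06]], "spin": [0,0,0,0,0,0,0,0]}}

```text
time: 23.4
tool_pos: [642.6, -154.0, 94.0]
tool_rot: [0.002, 0.251, 0.968, -0.0]
contact_force: [-0.4, -0.1, -1.2]
grip_width: 0.649
gripper_force: 0.0
```

Call:
{"api": "carry_out", "payload": {"jaw": [1,1,1,1,1,1], "delta_pos": [[0,-0.05,-0.03],[0,-0.1,-0.06],[0,-0.15,-0.06],[0.0,-0.2,-0.06],[0,-0.25,-0.06],[0,-0.25,-0.06]], "spin": [0,0,0,0,0,0]}}

```text
time: 24.15
tool_pos: [518.2, -374.7, 150.4]
tool_rot: [-0.001, 0.253, 0.967, 0.0]
contact_force: [-0.0, 0.7, -0.5]
grip_width: 0.008
gripper_force: 0.0
```

Run:
```python
from m2 import *
go(643.3,-154.8,80,60.9)
A=[];b=[]
for n in ('top','side'):
    c=optics.read_camera(n); f=c['frame'].astype(int)
    q=proj(c,[643,-155,59])[0].astype(int); k=np.zeros(f.shape[:2],bool); k[q[1]-16:q[1]+18,q[0]-16:q[0]+16]=1
    B=max(blobs((f[...,0]-f[...,2]>35)&k,20,900),key=lambda t:t[2]); ys,xs=np.nonzero(B[0])
    hull=cv2.fillConvexPoly(np.zeros(f.shape[:2],np.uint8),cv2.convexHull(np.c_[xs,ys].astype(np.int32)),1)
    w=(hull>0)&(f.min(2)>130)&(np.ptp(f,axis=2)<45)
    L=max(blobs(w,3,100),key=lambda t:t[2]); print(n,"blue",B[1].round(1),B[2],(xs.min(),xs.max(),ys.min(),ys.max()),"label",L[1].round(2),L[2],"on z59",ray(c,L[1],59).round(1))
    p0=ray(c,L[1],0)[0];p1=ray(c,L[1],100)[0]; d=(p1-p0)/100
    A+= [[1,0,-d[0]],[0,1,-d[1]]]; b+=list(p0)
    if n=='top': print("expected label px",proj(c,[[643,-154.7,59],[643,-154.7,61]]).round(2))
    else:
        print("expected label px",proj(c,[[643,-154.7,59],[643,-154.7,61]]).round(2)); cv2.imwrite('pics/s8.png',cv2.resize(c['frame'][200:320,230:430],(800,480),interpolation=cv2.INTER_CUBIC))
print("triang",np.linalg.lstsq(np.array(A),np.array(b),rcond=None)[0].round(1))
```

```text
d [ -1.3 252.9  70.4] spin -0.0043 cur yaw 60.66 tcp [ 518.2 -374.7  150.4] F [-0.   0.7 -0.5] t 24.15
top blue [334.4 225.2] 143 (np.int64(327), np.int64(342), np.int64(217), np.int64(233)) label [334.58 224.91] 33 on z59 [[ 643.4 -154.1]]
expected label px [[334.85 225.07]
 [334.84 224.9 ]]
side blue [327.2 219.7] 105 (np.int64(319), np.int64(335), np.int64(215), np.int64(224)) label [326.77 218.5 ] 22 on z59 [[ 650.7 -154.6]]
expected label px [[326.91 220.32]
 [326.9  219.45]]
triang [ 642.5 -154.3   63.4]
```

View pics/s8.png

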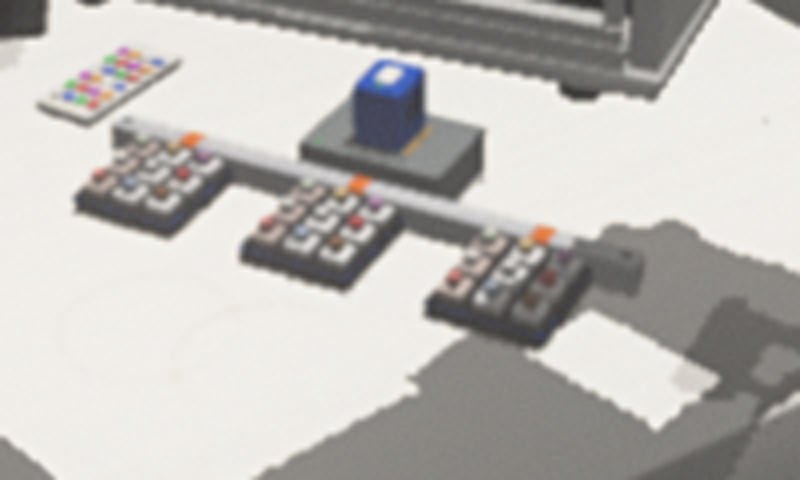

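The dongle stands upright in the socket (crop (390,105)) and the pads are in a straight row. The triangulated height is a little uncertain, so I'll press on the dongle with shut fingers, which also shows whether it is seated.

Call:
{"api": "carry_out", "payload": {"jaw": [1,1,1,1,1,1,1,1,1,1], "delta_pos": [[0,0.05,0],[0,0.1,0],[0,0.15,0],[0,0.2,0],[-0.001,0.23,0],[-0.001,0.25,0],[-0.001,0.252,0.03],[-0.001,0.252,0.06],[-0.001,0.252,0.075],[-0.001,0.252,0.075]], "spin": [0,0,0,0,0,0,0,0,0,0]}}

```text
time: 25.5
tool_pos: [643.3, -152.3, 76.5]
tool_rot: [-0.001, 0.251, 0.968, 0.0]
contact_force: [0.1, 0.4, 0.3]
grip_width: 0.002
gripper_force: 0.0
```

Call:
{"api": "carry_out", "payload": {"jaw": [1,1,1], "delta_pos": [[0,0,0],[0,0,0],[0,0,0]], "spin": [0,0,0]}}

```text
time: 25.88
tool_pos: [643.8, -152.6, 77.9]
tool_rot: [0.001, 0.251, 0.968, -0.0]
contact_force: [-0.5, 0.2, -0.3]
grip_width: 0.006
gripper_force: 0.0
```

Call:
{"api": "carry_out", "payload": {"jaw": [1,1,1,1,1,1], "delta_pos": [[0.001,-0.0015,0.006],[0.001,-0.0015,0.012],[0.001,-0.0015,0.015],[0.001,-0.0015,0.017],[0.001,-0.0015,0.018],[0.001,-0.0015,0.018]], "spin": [0,0,0,0,0,0]}}

```text
time: 26.62
tool_pos: [641.9, -153.3, 61.4]
tool_rot: [0.0, 0.251, 0.968, -0.0]
contact_force: [-7.0, 3.6, 16.3]
grip_width: 0.009
gripper_force: 8.3
```

Call:
{"api": "carry_out", "payload": {"jaw": [1,1,1,1], "delta_pos": [[0,0,0.001],[0,0,0.002],[0,0,0.003],[0,0,0.003]], "spin": [0,0,0,0]}}

```text
time: 27.12
tool_pos: [642.0, -153.3, 61.3]
tool_rot: [0.001, 0.251, 0.968, -0.001]
contact_force: [-14.5, 5.1, 35.2]
grip_width: 0.007
gripper_force: 17.7
```

Run:
```python
from h import *
C={n:optics.read_camera(n) for n in('top','side')}
def lab(f,q):
    f=f.astype(int); q=q.astype(int); k=np.zeros(f.shape[:2],bool); k[q[1]-16:q[1]+18,q[0]-16:q[0]+16]=1
    B=max(blobs((f[...,0]-f[...,2]>35)&k,20,900),key=lambda t:t[2]); ys,xs=np.nonzero(B[0])
    h=cv2.fillConvexPoly(np.zeros(f.shape[:2],np.uint8),cv2.convexHull(np.c_[xs,ys].astype(np.int32)),1)
    L=max(blobs((h>0)&(f.min(2)>130)&(np.ptp(f,axis=2)<45),3,100),key=lambda t:t[2]); return L[1],L[2]
def tri(px):
    A=[];b=[]
    for n in px:
        p0=ray(C[n],px[n],0)[0];d=(ray(C[n],px[n],100)[0]-p0)/100; A+=[[1,0,-d[0]],[0,1,-d[1]]];b+=list(p0)
    return np.linalg.lstsq(np.array(A),np.array(b),rcond=None)[0].round(1)
px={}
for n in C:
    px[n],a=lab(cv2.imread(f'pics/{n}0.png'),proj(C[n],[536.5,-360,50])[0]); print(n,px[n],a)
print("initial label (true z 50)",tri(px))
# rail marks, both views, true z 16
print("mark mid",tri({'top':[328.0,241.3],'side':[319.2,245.5]}))
```

```text
top [426.7027027  269.54054054] 37
side [441.07142857 249.07142857] 28
initial label (true z 50) [ 536.1 -359.6   53.1]
mark mid [ 612.6 -137.9   18.8]
```

Call:
{"api": "carry_out", "payload": {"jaw": [1,1,1,1,1,1,1,1,1,1], "delta_pos": [[0,0,-0.03],[0,-0.04,-0.05],[0,-0.09,-0.05],[0,-0.14,-0.05],[0,-0.19,-0.05],[0,-0.21,-0.03],[0,-0.21,0.01],[0,-0.21,0.04],[0,-0.21,0.048],[0,-0.21,0.048]], "spin": [0,0,0,0,0,0,0,0,0,0]}}

```text
time: 28.48
tool_pos: [540.1, -336.9, 8.5]
tool_rot: [0.0, 0.251, 0.968, -0.0]
contact_force: [0.7, -0.5, -0.5]
grip_width: 0.009
gripper_force: 0.0
```

Call:
{"api": "carry_out", "payload": {"jaw": [1,1,1,1,1,1,1,1], "delta_pos": [[0,0,0],[0,0,0.002],[0,0,0.004],[0,0,0.006],[0,0,0.008],[0,0,0.01],[0,0,0.011],[0,0,0.011]], "spin": [0,0,0,0,0,0,0,0]}}

```text
time: 29.48
tool_pos: [539.9, -336.8, 0.4]
tool_rot: [0.001, 0.251, 0.968, -0.001]
contact_force: [-8.9, 6.8, 25.7]
grip_width: 0.007
gripper_force: 13.2
```

The desk reads 0.4 and the dongle top read 61.4, so it sits about 2 mm proud. I'll go back and press harder in stages.

Call:
{"api": "carry_out", "payload": {"jaw": [1,1,1,1,1,1,1,1,1,1,1,1], "delta_pos": [[0,0,-0.04],[0,0,-0.09],[0,0.04,-0.11],[0,0.09,-0.11],[0,0.14,-0.11],[0,0.19,-0.11],[0,0.21,-0.11],[0,0.21,-0.09],[0,0.21,-0.085],[0,0.21,-0.085],[0,0.21,-0.085],[0,0.21,-0.085]], "spin": [0,0,0,0,0,0,0,0,0,0,0,0]}}

```text
time: 30.98
tool_pos: [642.1, -153.7, 82.7]
tool_rot: [0.0, 0.251, 0.968, -0.0]
contact_force: [-0.1, 0.2, -0.2]
grip_width: 0.002
gripper_force: 0.0
```

```bash
python3 -c "
from h import *
go(643,-154.7,61.4,60.9)"
```

```text
d [-1.3 -0.4 21.3] spin -0.0003 cur yaw 60.88 tcp [ 642.1 -153.7   82.7] F [-0.1  0.2 -0.2] t 30.975
```

Call:
{"api": "carry_out", "payload": {"jaw": [1,1,1,1,1,1,1,1,1], "delta_pos": [[-0.0013,-0.0004,0.01],[-0.0013,-0.0004,0.017],[-0.0013,-0.0004,0.02],[-0.0013,-0.0004,0.022],[-0.0013,-0.0004,0.024],[-0.0013,-0.0004,0.026],[-0.0013,-0.0004,0.027],[-0.0013,-0.0004,0.028],[-0.0013,-0.0004,0.028]], "spin": [0,0,0,0,0,0,0,0,0]}}

```text
time: 32.1
tool_pos: [643.0, -154.3, 61.2]
tool_rot: [0.002, 0.251, 0.968, -0.001]
contact_force: [-20.0, 5.5, 48.0]
grip_width: 0.003
gripper_force: 23.8
```

Call:
{"api": "carry_out", "payload": {"jaw": [1,1,1], "delta_pos": [[0,0,0.001],[0,0,0.002],[0,0,0.002]], "spin": [0,0,0]}}

```text
time: 32.48
tool_pos: [643.1, -154.3, 61.2]
tool_rot: [0.003, 0.251, 0.968, -0.001]
contact_force: [-24.3, 7.5, 60.1]
grip_width: 0.008
gripper_force: 30.1
```

Pressing also pushes sideways, with a lateral force about 0.4 of the downward one. That could wedge the tongue, so I'll cancel the side load by shifting back while still pressing.

Call:
{"api": "carry_out", "payload": {"jaw": [1,1,1], "delta_pos": [[0.001,0,-0.001],[0.002,0,-0.002],[0.002,0,-0.002]], "spin": [0,0,0]}}

```text
time: 32.85
tool_pos: [642.8, -154.2, 61.2]
tool_rot: [0.004, 0.251, 0.968, -0.001]
contact_force: [-12.2, 2.4, 42.2]
grip_width: 0.003
gripper_force: 21.3
```

Call:
{"api": "carry_out", "payload": {"jaw": [1,1,1], "delta_pos": [[0.001,0,0],[0.002,0,0],[0.002,0,0]], "spin": [0,0,0]}}

```text
time: 33.22
tool_pos: [642.6, -154.1, 61.3]
tool_rot: [0.007, 0.251, 0.968, -0.001]
contact_force: [-3.5, -0.8, 38.1]
grip_width: 0.005
gripper_force: 18.9
```

Call:
{"api": "carry_out", "payload": {"jaw": [1,1,1,1,1,1,1,1], "delta_pos": [[-0.003,0,-0.025],[-0.003,0,-0.035],[-0.003,-0.02,-0.035],[-0.003,-0.035,-0.035],[-0.003,-0.035,-0.035],[-0.003,-0.035,-0.035],[-0.003,-0.035,-0.035],[-0.003,-0.035,-0.035]], "spin": [0,0,0,0,0,0,0,0]}}

```text
time: 34.22
tool_pos: [625.2, -184.0, 89.1]
tool_rot: [-0.0, 0.251, 0.968, 0.0]
contact_force: [0.1, -1.2, -0.0]
grip_width: 0.006
gripper_force: 0.0
```

Run:
```python
from h import *
go(643-34*.4863,-154.7-34*.8738,26.4,60.9)
```

```text
d [-1.3  0.3 62.7] spin 0.0006 cur yaw 60.94 tcp [ 625.2 -184.    89.1] F [ 0.1 -1.2 -0. ] t 34.225
```

Call:
{"api": "carry_out", "payload": {"jaw": [1,1,1,1,1,1,1,1,1,1], "delta_pos": [[-0.0013,-0.001,0.02],[-0.0013,-0.001,0.04],[-0.0013,-0.001,0.052],[-0.0013,-0.001,0.056],[-0.0013,-0.001,0.059],[-0.0013,-0.001,0.061],[-0.0013,-0.001,0.063],[-0.0013,-0.001,0.065],[-0.0013,-0.001,0.066],[-0.0013,-0.001,0.066]], "spin": [0,0,0,0,0,0,0,0,0,0]}}

```text
time: 35.48
tool_pos: [625.9, -186.0, 26.4]
tool_rot: [0.001, 0.251, 0.968, -0.0]
contact_force: [-8.0, 3.4, 21.5]
grip_width: 0.004
gripper_force: 10.8
```

The hub reads 26.4, so the dongle really is about 1.9 mm proud. I'll regrip it and wiggle it (small spins and shifts) while pressing.

Call:
{"api": "carry_out", "payload": {"jaw": [1,1,-0.3,-0.3,-0.3,-0.3,-0.3,-0.3], "delta_pos": [[0,0,-0.04],[0,0,-0.075],[0,0.02,-0.075],[0,0.036,-0.075],[0,0.036,-0.075],[0,0.036,-0.075],[0,0.036,-0.075],[0,0.036,-0.075]], "spin": [0,0,0,0,0,0,0,0]}}

```text
time: 36.48
tool_pos: [643.0, -154.8, 98.0]
tool_rot: [-0.0, 0.251, 0.968, -0.0]
contact_force: [0.1, -0.3, -1.1]
grip_width: 0.64
gripper_force: 0.0
```

Run:
```python
from h import *
go(643.1,-154.6,36.6,60.9)
c=optics.read_camera('top');
```

```text
d [ 0.   0.2 61.4] spin -0.0005 cur yaw 60.87 tcp [ 643.  -154.8   98. ] F [ 0.1 -0.3 -1.1] t 36.475
```

Call:
{"api": "carry_out", "payload": {"jaw": [-0.3,-0.3,-0.3,-0.3,1,1,1,1], "delta_pos": [[0,0,0.03],[0,0,0.052],[0,0,0.06],[0,0,0.061],[0,0,0.061],[0,0,0.061],[0,0,0.061],[0,0,0.061]], "spin": [0,0,0,0,0,0,0,0]}}

```text
time: 37.52
tool_pos: [643.3, -154.5, 37.6]
tool_rot: [0.0, 0.251, 0.968, -0.0]
contact_force: [0.2, 0.9, 2.5]
grip_width: 0.314
gripper_force: 30.0
```

Call:
{"api": "carry_out", "payload": {"jaw": [1,1,1,1,1,1,1,1,1], "delta_pos": [[0,0,0.002],[0.002,0,0.003],[0.002,0.001,0.004],[0.002,-0.001,0.004],[0.002,0,0.004],[0.002,0,0.004],[0.002,0,0.004],[0.002,0,0.004],[0.002,0,0.004]], "spin": [0,0,0,0,0.05,-0.05,0.05,0,0]}}

```text
time: 38.65
tool_pos: [643.7, -154.5, 37.5]
tool_rot: [0.004, 0.251, 0.968, -0.001]
contact_force: [-2.0, 0.0, 23.1]
grip_width: 0.314
gripper_force: 30.0
```

Call:
{"api": "carry_out", "payload": {"jaw": [1,1,1,1], "delta_pos": [[-0.002,0,-0.004],[-0.002,0,-0.008],[-0.002,0,-0.008],[-0.002,0,-0.008]], "spin": [0,0,0,0]}}

```text
time: 39.15
tool_pos: [643.0, -154.3, 40.7]
tool_rot: [-0.0, 0.251, 0.968, 0.0]
contact_force: [-0.6, -0.5, -0.1]
grip_width: 0.315
gripper_force: 30.0
```

Call:
{"api": "carry_out", "payload": {"jaw": [1,1,1], "delta_pos": [[0.0015,0,0],[0.003,0,0],[0.003,0,0]], "spin": [0,0,0]}}

```text
time: 39.52
tool_pos: [642.1, -153.9, 41.1]
tool_rot: [0.002, 0.251, 0.968, -0.0]
contact_force: [7.8, -3.2, -5.7]
grip_width: 0.317
gripper_force: 30.0
```

Call:
{"api": "carry_out", "payload": {"jaw": [1,1,1,1], "delta_pos": [[-0.002,0,0],[-0.004,0,0],[-0.006,0,0],[-0.006,0,0]], "spin": [0,0,0,0]}}

```text
time: 40.02
tool_pos: [645.0, -155.4, 41.0]
tool_rot: [-0.001, 0.251, 0.968, 0.0]
contact_force: [-5.3, 2.5, 1.4]
grip_width: 0.314
gripper_force: 30.0
```

Call:
{"api": "carry_out", "payload": {"jaw": [1,1,1,1], "delta_pos": [[0.001,0.001,0],[0.0024,0.002,0],[0.0024,0.003,0],[0.0024,0.003,0]], "spin": [0,0,0,0]}}

```text
time: 40.52
tool_pos: [644.9, -154.5, 41.1]
tool_rot: [0.0, 0.251, 0.968, -0.002]
contact_force: [-2.9, -10.0, -2.1]
grip_width: 0.319
gripper_force: 30.0
```

Call:
{"api": "carry_out", "payload": {"jaw": [1,1,1,1], "delta_pos": [[0,-0.002,0],[0,-0.004,0],[0,-0.006,0],[0,-0.006,0]], "spin": [0,0,0,0]}}

```text
time: 41.02
tool_pos: [642.7, -156.6, 41.3]
tool_rot: [0.001, 0.251, 0.968, 0.001]
contact_force: [3.7, 3.5, -1.5]
grip_width: 0.309
gripper_force: 30.0
```

Call:
{"api": "carry_out", "payload": {"jaw": [1,1,1,1,1], "delta_pos": [[0,0.002,0],[0,0.0022,0.001],[0,0.0022,0.002],[0,0.0022,0.003],[0,0.0022,0.003]], "spin": [0,0,0,0,0]}}

```text
time: 41.65
tool_pos: [643.2, -155.5, 38.0]
tool_rot: [-0.0, 0.251, 0.968, -0.0]
contact_force: [0.2, 0.8, -1.3]
grip_width: 0.316
gripper_force: 30.0
```

Call:
{"api": "carry_out", "payload": {"jaw": [1,1,1,1,1,1], "delta_pos": [[0,0,0.001],[0.0005,0,0.002],[0.001,0,0.003],[0.0015,0,0.004],[0.002,0,0.005],[0.002,0,0.005]], "spin": [0,0,0,0,0,0]}}

```text
time: 42.4
tool_pos: [643.5, -155.6, 37.5]
tool_rot: [0.004, 0.251, 0.968, -0.001]
contact_force: [-2.5, -0.4, 22.5]
grip_width: 0.311
gripper_force: 30.0
```

The socket clearances are normal, so the stop is axial and probably a firm click. I'll release and press from above harder, with the side load compensated.

Call:
{"api": "carry_out", "payload": {"jaw": [1,-0.3,-0.3,-0.3,-0.3,-0.3,1,1,1,1], "delta_pos": [[-0.002,0,-0.004],[-0.002,0,-0.004],[-0.002,0,-0.004],[-0.002,0,-0.004],[-0.002,0,-0.03],[-0.002,0,-0.05],[-0.002,0,-0.05],[-0.002,0,-0.05],[-0.002,0,-0.05],[-0.002,0,-0.05]], "spin": [0,0,0,0,0,0,0,0,0,0]}}

```text
time: 43.65
tool_pos: [643.1, -155.3, 82.4]
tool_rot: [-0.001, 0.251, 0.968, 0.0]
contact_force: [-0.1, 0.2, -0.2]
grip_width: 0.217
gripper_force: 0.0
```

Run:
```python
from h import *
go(643.2,-155.2,61.4,60.9)
```

```text
d [-0.   0.2 21. ] spin 0.0001 cur yaw 60.9 tcp [ 643.1 -155.3   82.4] F [-0.1  0.2 -0.2] t 43.65
```

Call:
{"api": "carry_out", "payload": {"jaw": [1,1,1,1,1,1,1,1,1,1], "delta_pos": [[0,0,0.01],[0,0,0.015],[0,0,0.018],[0,0,0.02],[0.001,0,0.022],[0.002,0,0.025],[0.003,0,0.028],[0.004,0,0.03],[0.005,0,0.032],[0.005,0,0.032]], "spin": [0,0,0,0,0,0,0,0,0,0]}}

```text
time: 44.9
tool_pos: [642.8, -155.0, 61.2]
tool_rot: [0.008, 0.251, 0.968, -0.002]
contact_force: [-10.0, 1.3, 54.0]
grip_width: 0.007
gripper_force: 26.9
```

Call:
{"api": "carry_out", "payload": {"jaw": [1,1,1,1], "delta_pos": [[0.0005,0,0.0015],[0.001,0,0.003],[0.0015,0,0.004],[0.0015,0,0.004]], "spin": [0,0,0,0]}}

```text
time: 45.4
tool_pos: [642.9, -155.0, 61.0]
tool_rot: [0.011, 0.251, 0.968, -0.002]
contact_force: [-13.7, 3.2, 75.7]
grip_width: 0.006
gripper_force: 37.9
```

Call:
{"api": "carry_out", "payload": {"jaw": [1,1,1], "delta_pos": [[0,0,0.001],[0,0,0.002],[0,0,0.002]], "spin": [0,0,0]}}

```text
time: 45.78
tool_pos: [642.9, -155.0, 61.0]
tool_rot: [0.012, 0.251, 0.968, -0.003]
contact_force: [-19.2, 4.7, 88.4]
grip_width: 0.008
gripper_force: 44.4
```

The dongle doesn't move even under 88 N, so this is a hard stop. The gold strips beside the socket may be raised and the body may be resting on them. I'll test by straddling the dongle and touching both strips with the fingertips.

Call:
{"api": "carry_out", "payload": {"jaw": [1,0.3,0.3,0.3,0.3,0.3,0.3], "delta_pos": [[-0.0065,0,-0.02],[-0.0065,0,-0.035],[-0.0065,0,-0.035],[-0.0065,0,-0.035],[-0.0065,0,-0.035],[-0.0065,0,-0.035],[-0.0065,0,-0.035]], "spin": [0,0,0,0,0,0,0]}}

```text
time: 46.65
tool_pos: [643.2, -155.4, 79.9]
tool_rot: [-0.0, 0.251, 0.968, 0.0]
contact_force: [0.4, 0.4, -0.2]
grip_width: 0.35
gripper_force: 0.0
```

Run:
```python
from h import *
go(643.2,-155.2,26.4,60.9)
```

```text
d [ 0.1  0.1 53.5] spin 0.0001 cur yaw 60.91 tcp [ 643.2 -155.4   79.9] F [ 0.4  0.4 -0.2] t 46.65
```

Call:
{"api": "carry_out", "payload": {"jaw": [0.25,0.25,0.25,0.28,0.3,0.3,0.3,0.3,0.3,0.3,0.3,0.3], "delta_pos": [[0,0,0.006],[0,0,0.014],[0,0,0.024],[0,0,0.034],[0,0,0.042],[0,0,0.046],[0,0,0.048],[0,0,0.05],[0,0,0.052],[0,0,0.054],[0,0,0.056],[0,0,0.056]], "spin": [0,0,0,0,0,0,0,0,0,0,0,0]}}

```text
time: 48.15
tool_pos: [643.4, -155.5, 26.4]
tool_rot: [0.001, 0.251, 0.968, -0.0]
contact_force: [-5.8, 2.0, 16.6]
grip_width: 0.35
gripper_force: 7.9
```

Call:
{"api": "carry_out", "payload": {"jaw": [0.3,0.3,1,1,1], "delta_pos": [[0,0,-0.006],[0,0,-0.008],[0,0,-0.008],[0,0,-0.008],[0,0,-0.008]], "spin": [0,0,0,0,0]}}

```text
time: 48.78
tool_pos: [643.5, -155.5, 32.4]
tool_rot: [0.0, 0.251, 0.968, -0.0]
contact_force: [-0.3, 0.9, 6.4]
grip_width: 0.313
gripper_force: 30.0
```

Call:
{"api": "carry_out", "payload": {"jaw": [1,1,1,1,1,1,1,1,1,1,1,1], "delta_pos": [[0.001,0,0.002],[0.003,0,0.003],[0.003,0.002,0.003],[0.001,0.002,0.003],[-0.002,0.002,0.003],[-0.002,0,0.003],[-0.002,-0.002,0.003],[0.001,-0.002,0.003],[0.003,-0.002,0.003],[0.003,0,0.003],[0.001,0,0.003],[0.001,0,0.003]], "spin": [0,0,0,0,0,0,0,0,0,0,0,0]}}

```text
time: 50.28
tool_pos: [643.3, -155.6, 32.3]
tool_rot: [0.002, 0.251, 0.968, -0.001]
contact_force: [-5.5, 1.1, 23.6]
grip_width: 0.314
gripper_force: 30.0
```

It stays at the same level wherever I shift it, so it is as far down as it will go. I'll release, retreat and do a last numeric check.

Call:
{"api": "carry_out", "payload": {"jaw": [1,0.1,0.1,0.1,0.1,0.1,0.1,0.1], "delta_pos": [[-0.001,0,-0.002],[-0.001,0,-0.002],[-0.001,0,-0.002],[-0.001,0,-0.002],[-0.001,0,-0.025],[-0.001,0,-0.07],[-0.001,0,-0.12],[-0.001,0,-0.14]], "spin": [0,0,0,0,0,0,0,0]}}

```text
time: 51.28
tool_pos: [644.0, -155.6, 172.3]
tool_rot: [0.002, 0.251, 0.968, -0.0]
contact_force: [-0.5, -0.1, -0.4]
grip_width: 0.452
gripper_force: 0.0
```

Call:
{"api": "carry_out", "payload": {"jaw": [0,0,0,0,0,0,0,0,0], "delta_pos": [[0,-0.05,0],[0.02,-0.1,0],[0.06,-0.14,0],[0.1,-0.18,0],[0.14,-0.22,0],[0.18,-0.25,0],[0.2,-0.27,0],[0.2,-0.27,0],[0.2,-0.27,0]], "spin": [0,0,0,0,0,0,0,0,0]}}

```text
time: 52.4
tool_pos: [337.9, -294.1, 169.2]
tool_rot: [0.0, 0.251, 0.968, -0.0]
contact_force: [0.7, 1.1, -0.1]
grip_width: 0.5
gripper_force: 0.0
```

Run:
```python
from m2 import *
go(643.2,-155.2,60,60.9)
C={n:optics.read_camera(n) for n in('top','side')}
c=C['top'];f=c['frame']
for p in ((628.4,-32.3),(579.9,-119.3),(531.1,-206.3)):
    ctr=proj(c,[p[0],p[1],10])[0]; r,k=hullrect(c,f,ctr-np.array([0,1]),17,8,150); print("pad",k,np.round(r[0],1),np.round(r[1],1),round(r[2],1))
A=[];b=[]
for n,c in C.items():
    f=c['frame'].astype(int); q=proj(c,[643,-155,59])[0].astype(int); k=np.zeros(f.shape[:2],bool); k[q[1]-16:q[1]+18,q[0]-16:q[0]+16]=1
    B=max(blobs((f[...,0]-f[...,2]>35)&k,20,900),key=lambda t:t[2]); ys,xs=np.nonzero(B[0])
    h=cv2.fillConvexPoly(np.zeros(f.shape[:2],np.uint8),cv2.convexHull(np.c_[xs,ys].astype(np.int32)),1)
    L=max(blobs((h>0)&(f.min(2)>130)&(np.ptp(f,axis=2)<45),3,100),key=lambda t:t[2]); print(n,"label",L[1].round(2),L[2],"blue",B[1].round(1),B[2])
    p0=ray(c,L[1],0)[0];d=(ray(c,L[1],100)[0]-p0)/100; A+=[[1,0,-d[0]],[0,1,-d[1]]];b+=list(p0)
    if n=='side':
        # column profile down the dongle's front corner into the hub
        for x in (324,326,328,330): print(x,[tuple(f[y,x]) for y in range(228,246)] if x==326 else [int(f[y,x,0]-f[y,x,2]) for y in range(228,246)],[int(f[y,x].max()) for y in range(228,246)] if x!=326 else '')
        print("pred body bottom front corners z26, z28:",*[proj(c,[[643.2-.8738*17+j*14*.4863,-155.2+.4863*17+j*14*.8738,z] for j in(-1,0,1)]).round(1).tolist() for z in (26,28)])
        print("pred hub front mid edge z26",proj(c,[[606.1+14*.8738+j*30*.4863,-133.9-14*.4863+j*30*.8738,26] for j in (-1,0,1)]).round(1).tolist())
print("triang",np.linalg.lstsq(np.array(A),np.array(b),rcond=None)[0].round(1))
```

```text
d [-199.2  269.8  109.2] spin 0.0001 cur yaw 60.91 tcp [ 337.9 -294.1  169.2] F [ 0.7  1.1 -0.1] t 52.4
pad 265 [628.8 -32.3] [58.9 61.5] 61.2
pad 263 [ 581.  -118.9] [57.9 61.2] 62.1
pad 270 [ 532.9 -205.6] [59.3 60.7] 61.6
top label [335.09 224.49] 35 blue [335.2 224.9] 138
side label [327.5 218. ] 20 blue [328.  219.6] 105
324 [21, 22, 19, 21, 20, 21, 21, 19, 12, 0, -2, 0, 0, -4, -4, -4, -6, -4] [90, 91, 89, 91, 92, 93, 92, 90, 89, 101, 128, 137, 127, 98, 86, 82, 102, 159]
326 [(np.int64(89), np.int64(69), np.int64(68)), (np.int64(91), np.int64(73), np.int64(71)), (np.int64(91), np.int64(71), np.int64(68)), (np.int64(90), np.int64(71), np.int64(68)), (np.int64(89), np.int64(72), np.int64(70)), (np.int64(90), np.int64(72), np.int64(71)), (np.int64(93), np.int64(74), np.int64(71)), (np.int64(91), np.int64(72), np.int64(70)), (np.int64(84), np.int64(71), np.int64(69)), (np.int64(89), np.int64(84), np.int64(83)), (np.int64(103), np.int64(105), np.int64(104)), (np.int64(133), np.int64(135), np.int64(134)), (np.int64(136), np.int64(138), np.int64(136)), (np.int64(108), np.int64(110), np.int64(110)), (np.int64(82), np.int64(85), np.int64(86)), (np.int64(76), np.int64(77), np.int64(81)), (np.int64(83), np.int64(84), np.int64(87)), (np.int64(123), np.int64(123), np.int64(126))] 
328 [20, 22, 21, 22, 21, 21, 22, 20, 18, 11, 0, -1, 1, -2, -3, -6, -4, -4] [88, 91, 91, 89, 89, 93, 89, 91, 88, 90, 103, 126, 138, 129, 96, 86, 85, 99]
330 [25, 26, 25, 24, 24, 25, 27, 25, 19, -2, -13, -2, 0, -1, -2, -6, -5, -3] [95, 98, 95, 92, 95, 94, 95, 93, 99, 106, 130, 130, 136, 137, 112, 91, 83, 87]
pred body bottom front corners z26, z28: [[329.6, 239.9], [323.5, 238.2], [317.4, 236.6]] [[329.6, 239.0], [323.4, 237.4], [317.4, 235.8]]
pred hub front mid edge z26 [[333.8, 244.5], [320.4, 240.9], [307.4, 237.4]]
triang [ 643.4 -155.6   64.1]
```

```bash
python3 -c "
from workcell import job
print(job.close_job())"
```

```text
the job is handed in; nothing more can be done
None
```

I handed the job in at about 52 s with the three pads in place, but the dongle probably isn't fully seated: it sits about 2 mm high in the socket. The pads are square against the rail, each within about 1 mm of its orange mark; the dongle stopped hard about 15 mm into the socket and didn't move under 88 N, and I didn't find out why.

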